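# Raise and hold a document camera

### The job

Get the desk document camera ready to photograph the memo pad under it: slide its transport lock all the way to its open end, away from the mast. Then squeeze in the release button on the side of the camera's grip block while the camera is still down, and with it pressed draw the mast straight up past its first stop to the second stop. Finish while holding it there, button still pressed in (it sinks back if let go), and do not disturb the pad, stapler and tub of clips standing round it.

Things in the scene. Friction and masses are not known exactly. Their poses are not given: they have to be found in the camera images.
- stand: The document camera's fixed stand: grey foot plate 200 x 110 x 16 mm with a round dark column (54 to 58 mm across, top 95 mm above the desk). Origin: on the mast's axis, at desk level; z up. The plate reaches from x = -165 to +35 mm and y = +-55 mm. The transport lock lies on the -x side of the column, the camera pod overhangs on the +x side. The stand cannot move.
- lock_grip (a point): Centre of the upper part of the transport lock's black grip, an upright block 26 (stand x) x 18 (stand y) x 50 mm, its top 15 mm above this point, 75 mm above the desk; its lower part widens at 27 mm above the desk. Grasp it across stand y. It starts about 95 mm from the mast axis; a steel bolt, 10 mm thick, runs from it to the column 10 mm below this point.
- lock (a joint): Transport lock slide, m: 0 = bolt fully in (locked), grows as the grip slides along the stand's -x, away from the mast; end stop at 0.034 = open. Stays where left; about 2 N friction. The bolt holds the mast down until about 0.026.
- camera_grip (a point): Centre of the graspable part of the camera's grip block on the mast, at mid height of the release button, 140 mm above the desk with the mast down; rides with the camera. Grey block 36 x 36 mm, from 36 mm below to 26 mm above this point. Grasp it across stand y, one finger on the button, the other on the plain side: 42.5 mm wide with the button out, 36 mm with it flush.
- camera_pod (a point): Centre of the black camera pod (50 x 46 x 28 mm), 75 mm from the mast axis along stand +x, 22 mm lower than camera_grip; its lens looks down at the pad.
- button (a joint): Release button, m: 0 = out, 0.0065 = flush, grows as pressed; springs back, 6 N at flush. Black, 12 mm wide, 30 mm tall, on the grip block's stand +y side, 6.5 mm proud. Frees the mast from about 0.004 on; it must be kept pressed while the mast is drawn.
- head (a joint): Upper telescope section, m: 0 = down, 0.055 = drawn out to its stop (the first stop met; it moves first, against 3 to 5 N). Sinks back when let go.
- mid (a joint): Lower telescope section, m: 0 = down, 0.055 = drawn out to its stop (the second stop; it follows when the upper section is out, against about 6 to 7 N). Sinks back when let go. The camera's total rise is head + mid, 0.110.
- pad: Bystander: square memo pad 77 x 77 x 22 mm lying under the camera pod; origin at centre of underside.
- stapler: Bystander: stapler 139 mm long, 52 mm high, lying on the desk at the stand's -y side; origin at centre of underside.
- tub: Bystander: round tub of paper clips, 62 mm across, 36 mm high, at the stand's +y side; origin at centre of underside.

How it is judged:
On the way, in this order (a step that is already met when the one before it is completed fails the run):
1. the transport lock is at its open end, the camera still down (value of joint lock above 0.031 m and value of joint each of head, mid below 0.006 m), for 0.1 s.
2. the release button is squeezed in by the fingers, the camera still down (value of joint button above 0.0045 m and value of joint each of head, mid below 0.01 m and contact force between the fingers and head above 2 N), for 0.1 s.
At the end, for the whole second after the job is handed in: The lock is within 3 mm of its open end stop, both telescope sections are within 4 mm of their stops and at rest, the fingers still hold the camera's grip block with the release button pressed in at least 4.5 mm, and pad, stapler and tub are within 30 mm of where they stood (value of joint lock above 0.031 m and value of joint head between 0.051 and 0.06 m and value of joint mid above 0.051 m and value of joint button above 0.0045 m and contact force between the fingers and head above 2 N and velocity of joint head between -0.01 and 0.01 m/s and velocity of joint mid between -0.01 and 0.01 m/s and not (distance of pad from where it was at the start of the episode above 0.03 m) and not (distance of stapler from where it was at the start of the episode above 0.03 m) and not (distance of tub from where it was at the start of the episode above 0.03 m)); the arm keeps its last pose, push and grip.
It fails at once if the pad is moved more than 30 mm (distance of pad from where it was at the start of the episode above 0.03 m).
It fails at once if the stapler is moved more than 30 mm (distance of stapler from where it was at the start of the episode above 0.03 m).
It fails at once if the tub is moved more than 30 mm (distance of tub from where it was at the start of the episode above 0.03 m).
It also fails if it takes over 38 s, if anything falls off the work surface, if the arm or the gripper's body presses on something with over 40 N, if the wrist force passes 120 N, or if a joint passes its speed limit or range.

### The arm

A 6-joint arm with a two-finger parallel gripper is mounted at the origin on the work surface; the furniture and walls round the work are solid. World frame = base frame: x ahead of the robot, y to its left, z up, the work surface at z = 0. Lengths are in m, angles in rad, forces in N, time in s.
With the tool pointing down it reaches from about 0.325 to 0.85 m from the base axis. Payload 4.4 kg.
Tool frame: the origin (TCP) lies at the very end of the fingers, on their centre line; the grasp point (between the pads) lies 19 mm behind it (manip.grasp_offset is the distance from the TCP to the grasp point, in m); y points along the fingers, z is the direction in which the jaws open and shut, and the axes are right-handed (so a half turn about y gives the same grasp; the last joint's range is limited). The gripper opens to 94 mm and grips with 3 to 60 N. Pads are 16 mm wide; open, the fingers measure 119 mm over their backs; the gripper's body (75 mm by 177 mm) begins 78 mm behind the grasp point.
Start: joints at [1.188, 0.207, 1.542, -0, 1.393, -0.15], TCP at [0.133, 0.559, 0.205] pointing down, gripper open.
Joint ranges: [-2.73, 2.73], [-0.86, 2.22], [0.23, 2.46], [-1.11, 4.25], [0.08, 2.63], [-2.82, 2.82]. Speed limits (rad/s): [2.79, 2.79, 3.14, 3.14, 3.14, 3.14].

### API

Orientations are given as a unit quaternion [x, y, z, w].
In Python, from cell import state, viewer, manip, spotter gives the robot as it stands. The module is installed in compiled form; this text tells all that it offers.
- The arm moves only by the tool carry_out, never from a script. Its argument "targets" is a list that holds one entry, the list of rows, each a list of 5 numbers: the finger opening in mm, from 0 to 94, then the shift along the tool's x, y, z in mm, then the turn about the tool's y in degrees. A call has 1 to 8 rows; each row shifts and turns the pose as measured when the row begins, along the tool's axes as they then stand; what a row does not reach is not made up. A row lasts 1/8 s, in which the tool goes at most 62.5 mm and 10.7 degrees, less where a joint would pass 70% of its speed; a pose out of reach is approached as far as the arm can. A call with a gripper value outside its range is refused whole. The fingers move at their own pace and stop on an object; the grip force is fixed at half the most. Time passes only in rows, so rows that do not move let the fingers close. It gives the time, the measured TCP pose, the force and the opening at its end, in the units of the state.
- state(): the state, without advancing time (a new reading comes with each control period).
- viewer.grab_frame(name): name is "side" or "top" or "wrist"; returns the picture (400x640x3 uint8, red, green, blue); there is no depth.
- viewer.camera_params(name): a dict with "fov_y" (degrees; the focal length in pixels is half the picture's height over the tangent of half this angle, whatever the lens; pixels are square), "cx", "cy" (the principal point, pixels), "distortion" ([k1, k2, p1, p2, k3] as OpenCV has them; the pictures are not rectified), "rvec" (rotation vector, rad) and "tvec" (3), from world to camera coordinates, as OpenCV has them. Camera axes: x right, y down, z forward; pixel columns grow to the right and rows downward; lengths in m; the calibration is good to about 2 mm. A picture is of the moment at which its call begins: read the wrist's pose just before it. camera_params takes no time and is no camera call; for the wrist camera it gives the pose at the moment of the call.
- manip.hand_in(): hands the job in, once; it reports no verdict.
Trained networks look in the newest picture that a camera, given by its name, has taken for a name from the list of things; names that differ only in an ending like _2 or _b are one class to them, and where a whole thing is asked for, a point or a joint stands for the part that bears it (a point fixed in the world has none). Each returns a list of dicts, best first, with "conf" (0 to 1); they miss things now and then, are a little off and sometimes report something else, mostly with a low value. They report only what shows in the picture. A call takes as long as a camera call.
- spotter.look_for(camera, query): "box" ([left, top, right, bottom] in pixels, round what is visible of it).
- spotter.pinpoint(camera, query): "centre" ([row, column] in pixels: a listed point, or the origin of a listed thing).
The state is a dict: "time_s": time; "joint_positions": joint angles; "qvel": joint speeds; "joint_efforts": joint torques, N m; "ee_pos": TCP position; "ee_rot": TCP orientation; "ft_force": force on the tool from outside, world axes, zero at the start; "ft_torque": the same for the moment, N m; "opening": opening from 0.0 (shut) to 1.0 (fully open).
Only numpy, scipy, OpenCV 4.12 (cv2) and the standard library are available. Lean on these libraries where they do the work, as an engineer would, in place of code of your own. Each camera call takes 0.05 s, during which the arm holds its last target. There are 200 camera calls.

## Working session

There is one attempt and no reset: what is moved stays moved. The work goes in short steps, Python scripts to look and compute and a tool call to move; the robot and the scene stay as the last step left them, time stands still between calls to the robot, and variables do not carry over. Pictures are saved under pics/ and viewed, about 8 in all and at most 12, crops included, and the job is handed in when it is done.

Besides the shell and the picture viewer there is one more tool, called after "Emit:" in YAML: its name, and indented under it one key for each argument. carry_out: Moves the arm, as the interface text tells. Its arguments: {"type":"object","properties":{"targets":{"type":"array"}},"required":["targets"]}

```bash
mkdir -p pics
cat > h.py <<'E'
import numpy as np, cv2
from scipy.spatial.transform import Rotation as R
from scipy.optimize import least_squares
from cell import state, viewer, manip, spotter
def cam(n):
    p=viewer.camera_params(n); f=200/np.tan(np.radians(p["fov_y"])/2)
    return np.array([[f,0,p["cx"]],[0,f,p["cy"]],[0,0,1.]]),np.array(p["distortion"],float),np.array(p["rvec"],float),np.array(p["tvec"],float)
def proj(n,P):
    K,d,r,t=cam(n); return cv2.projectPoints(np.atleast_2d(P).astype(float),r,t,K,d)[0].reshape(-1,2)
def at_z(n,uv,z):
    K,d,r,t=cam(n); q=cv2.undistortPoints(np.array([[uv]],float),K,d)[0,0]
    M=cv2.Rodrigues(r)[0]; c=-M.T@t; v=M.T@np.array([*q,1]); return c+v*(z-c[2])/v[2]
def stand(x,y,a,P):
    P=np.atleast_2d(P); return np.c_[x+np.cos(a)*P[:,0]-np.sin(a)*P[:,1],y+np.sin(a)*P[:,0]+np.cos(a)*P[:,1],P[:,2]]
E
python3 - <<'E'
from h import *
Z=dict(stand=0,lock_grip=.06,camera_grip=.14,camera_pod=.118,pad=0,stapler=0,tub=0)
s=state();print(s)
for n in("side","top","wrist"):
    im=viewer.grab_frame(n);cv2.imwrite(f"pics/{n}0.png",im[...,::-1])
    for q,z in Z.items():
        for r in spotter.pinpoint(n,q)[:2]:
            v,u=r["centre"];print(n,q,round(r["conf"],2),round(u),round(v),at_z(n,(u,v),z).round(3))
import os
a=[cv2.imread(f"pics/{n}0.png") for n in("side","top")]
cv2.imwrite("pics/st.png",cv2.resize(np.vstack(a),(480,600)))
E
```

```text
{'time_s': 0.0, 'joint_positions': array([ 1.18752514e+00,  2.07411024e-01,  1.54294833e+00, -1.97681520e-05,
        1.39349698e+00, -1.50498687e-01]), 'qvel': array([-0.00092436, -0.00034346, -0.00086662, -0.00057346, -0.00019856,
        0.00063654]), 'joint_efforts': array([-1.64236179e-03, -3.70870113e+01, -2.81420320e+01,  6.98600407e-02,
        3.60108912e-02, -1.86007105e-04]), 'ee_pos': array([0.13234937, 0.55872912, 0.20429859]), 'ee_rot': array([ 0.70309654, -0.08231498,  0.08190612, -0.70154892]), 'ft_force': array([-0.38229566, -1.08735048, -0.27536429]), 'ft_torque': array([-0.00643806,  0.04530739,  0.03088239]), 'opening': 0.9995117898859162}
side stand 0.58 324 252 [0.576 0.066 0.   ]
side stand 0.57 281 207 [ 0.622 -0.074  0.   ]
side lock_grip 0.66 358 206 [0.49  0.026 0.06 ]
side camera_grip 0.63 321 207 [0.583 0.061 0.14 ]
side camera_pod 0.73 290 240 [0.653 0.095 0.118]
side pad 0.95 289 279 [0.662 0.1   0.   ]
side stapler 0.67 279 206 [ 0.623 -0.078  0.   ]
side tub 0.68 362 292 [0.543 0.175 0.   ]
top stand 0.64 303 214 [0.586 0.06  0.   ]
top lock_grip 0.58 318 267 [0.484 0.031 0.06 ]
top camera_grip 0.55 301 211 [0.577 0.061 0.14 ]
top camera_pod 0.86 286 170 [0.651 0.089 0.118]
top pad 0.89 285 178 [0.657 0.098 0.   ]
top stapler 0.88 366 199 [ 0.617 -0.063  0.   ]
top tub 0.72 244 235 [0.544 0.175 0.   ]
```

Run:
```python
from h import *
O=[("side",324,252,(0,0,0)),("side",358,206,(-.095,0,.06)),("side",321,207,(0,0,.14)),("side",290,240,(.075,0,.118)),
("top",303,214,(0,0,0)),("top",318,267,(-.095,0,.06)),("top",301,211,(0,0,.14)),("top",286,170,(.075,0,.118))]
f=lambda p:np.concatenate([proj(n,stand(*p,P))[0]-(u,v) for n,u,v,P in O])
r=least_squares(f,[.58,.06,.35],loss="soft_l1");print(r.x,np.degrees(r.x[2]));print(f(r.x).round(1))
for n in("side","top"):
    im=cv2.imread(f"pics/{n}0.png")
    for P in [(-.165,-.055,.016),(-.165,.055,.016),(.035,.055,.016),(.035,-.055,.016),(-.095,0,.075),(0,0,.166),(.075,0,.132)]:
        cv2.circle(im,tuple(proj(n,stand(*r.x,P))[0].round().astype(int)),2,(0,0,255),-1)
    cv2.imwrite(f"pics/{n}1.png",im[100:340,180:460])
cv2.imwrite("pics/c1.png",cv2.resize(np.hstack([cv2.imread(f"pics/{n}1.png") for n in("side","top")]),(800,343)))
T=R.from_quat(state()["ee_rot"]).as_matrix();print(T.round(2))
```

```text
[0.58024757 0.06236644 0.35175203] 20.153906905506187
[-2.5 -1.2 -0.1  2.1  2.   0.2  0.4 -3.  -0.6  3.3  0.7 -4.  -1.  -1.8
  0.3  0.4]
[[ 0.97  0.    0.23]
 [-0.23  0.    0.97]
 [ 0.   -1.    0.  ]]
```

View pics/st.png

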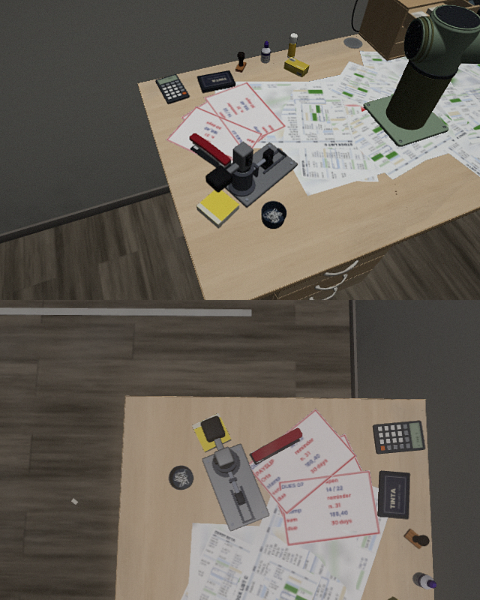

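View pics/c1.png

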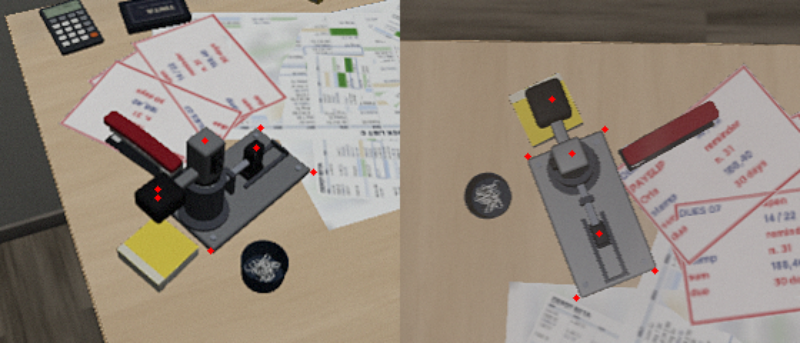

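Emit:
carry_out:
  targets:
    - [[94,43,0,-39,0],[94,43,0,-39,0],[94,43,0,-39,0],[94,43,0,-39,0],[94,43,0,-39,0],[94,43,0,-39,0],[94,43,0,-39,0],[94,43,0,-39,0]]

```text
time_s: 2.2
ee_pos: [0.4032, 0.1702, 0.2071]
ee_rot: [-0.701, 0.076, -0.081, 0.705]
ft_force: [-0.0, 0.6, -0.2]
opening: 1.003
```

```bash
cat >> h.py <<'E'
S=[.580,.0624,.3517]
def go(P,S):
    "tool-axis shift (mm) to bring TCP to stand point P, and turn (deg) to align tool x with stand x"
    s=state();T=R.from_quat(s["ee_rot"]).as_matrix();d=stand(*S,P)[0]-s["ee_pos"]
    yaw=np.arctan2(T[1,0],T[0,0]);a=(S[2]-yaw+np.pi)%(2*np.pi)-np.pi
    print("t",s["time_s"],"tcp",s["ee_pos"].round(4),"yaw",np.degrees(yaw).round(1),"tilt",T[:,1].round(3),"shift",(T.T@d*1000).round(1),"turn",-np.degrees(a).round(1),"F",s["ft_force"].round(1),"open",round(s["opening"]*94,1),"q",s["joint_positions"].round(2))
E
python3 -c "
from h import *
go((-.095,0,.2),S)"
```

```text
t 2.2 tcp [0.4032 0.1702 0.2071] yaw -12.8 tilt [ 0.007  0.005 -1.   ] shift [ 116.5    7.1 -117.7] turn -32.9 F [-0.   0.6 -0.2] open 94.3 q [ 0.2  -0.1   1.86  0.    1.37 -1.15]
```

Emit:
carry_out:
  targets:
    - [[94,29,0,-29,0],[94,29,0,-29,0],[94,29,0,-29,0],[94,29,0,-29,0],[94,0,0,0,-8.5],[94,0,0,0,-8.5],[94,0,0,0,-8.5],[94,0,0,0,-7.5]]

```text
time_s: 3.2
ee_pos: [0.4959, 0.0209, 0.2085]
ee_rot: [-0.695, -0.131, 0.123, 0.696]
ft_force: [-0.5, 0.7, 0.2]
opening: 0.999
```

Run:
```python
from h import *
go((-.095,0,.2),S)
n="wrist";p0=state()["ee_pos"];im=viewer.grab_frame(n)[...,::-1].copy()
Z=dict(lock_grip=.06,camera_grip=.14,stand=0)
for q,z in Z.items():
    for r in spotter.pinpoint(n,q)[:2]:
        v,u=r["centre"];print(q,round(r["conf"],2),round(u),round(v),at_z(n,(u,v),z).round(4),proj(n,stand(*S,[(-.095,0,.06),(0,0,.14)])).round())
for P in [(-.165,-.055,.016),(-.165,.055,.016),(.035,.055,.016),(.035,-.055,.016),(-.108,-.009,.075),(-.082,-.009,.075),(-.082,.009,.075),(-.108,.009,.075),(.018,.018,.166),(-.018,.018,.166),(-.018,-.018,.166),(.018,-.018,.166)]:
    cv2.circle(im,tuple(np.clip(proj(n,stand(*S,P))[0],-9,999).round().astype(int)),2,(0,0,255),-1)
cv2.imwrite("pics/w2.png",im)
```

```text
t 3.2 tcp [0.4959 0.0209 0.2085] yaw 20.7 tilt [ 0.012  0.004 -1.   ] shift [-1.7  8.5 10. ] turn 0.6 F [-0.5  0.7  0.2] open 93.9 q [-0.14  0.03  1.74  0.01  1.37 -2.07]
lock_grip 0.63 328 183 [0.4912 0.0269 0.06  ] [[331. 184.]
 [332. 304.]]
camera_grip 0.77 333 308 [0.5835 0.0649 0.14  ] [[331. 184.]
 [332. 304.]]
stand 0.65 330 243 [0.5815 0.0645 0.    ] [[331. 184.]
 [332. 305.]]
stand 0.45 327 184 [0.5063 0.0324 0.    ] [[331. 184.]
 [332. 305.]]
```

View pics/w2.png

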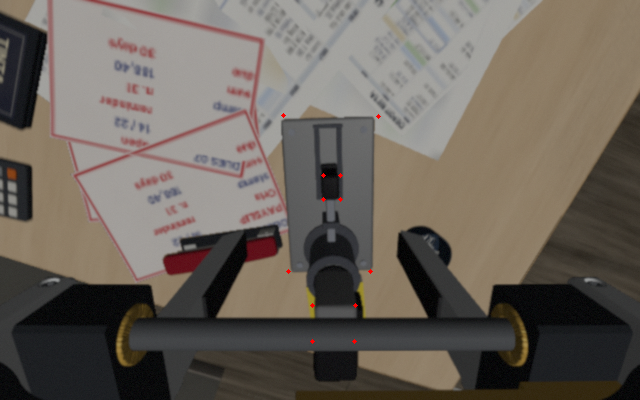

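Emit:
carry_out:
  targets:
    - [[60,-2,0,9,0.6],[60,0,30,0,0],[60,0,40,0,0],[60,0,40,0,0],[60,0,20,0,0],[60,0,0,0,0]]

```text
time_s: 4.15
ee_pos: [0.4923, 0.0325, 0.0769]
ee_rot: [-0.696, -0.124, 0.113, 0.698]
ft_force: [-0.1, -0.3, -0.1]
opening: 0.638
```

Run:
```python
from h import *
go((-.095,0,.041),S)
n="wrist";im=viewer.grab_frame(n)[...,::-1].copy()
for q,z in dict(lock_grip=.06,camera_grip=.14).items():
    for r in spotter.pinpoint(n,q)[:2]:
        v,u=r["centre"];print(q,round(r["conf"],2),round(u),round(v),at_z(n,(u,v),z).round(4),proj(n,stand(*S,[(-.095,0,.06),(0,0,.14)])).round())
for P in [(-.108,-.009,.075),(-.082,-.009,.075),(-.082,.009,.075),(-.108,.009,.075),(.018,.018,.166),(-.018,.018,.166),(-.018,-.018,.166),(.018,-.018,.166)]:
    cv2.circle(im,tuple(np.clip(proj(n,stand(*S,P))[0],-9,999).round().astype(int)),2,(0,0,255),-1)
cv2.imwrite("pics/w3.png",im)
```

```text
t 4.15 tcp [0.4923 0.0325 0.0769] yaw 19.3 tilt [ 0.015  0.005 -1.   ] shift [-2.9 35.8 -2.2] turn -0.9 F [-0.1 -0.3 -0.1] open 60.0 q [-0.11  0.17  1.87  0.01  1.08 -2.03]
lock_grip 0.79 313 231 [0.4962 0.0265 0.06  ] [[320. 225.]
 [322. 450.]]
```

View pics/w3.png

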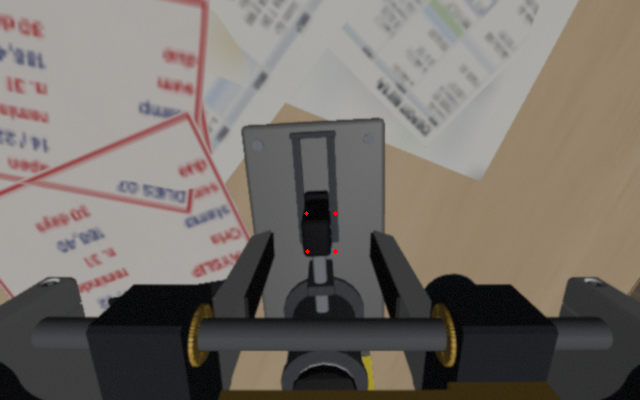

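```bash
sed -i 's/^S=.*/S=[.582,.0628,.379]/' h.py; python3 -c "
from h import *
go((-.095,0,.041),S)
print(proj('wrist',stand(*S,[(-.108,-.009,.075),(-.082,.009,.075),(-.165,-.055,.016),(-.165,.055,.016)])).round())"
```

```text
t 4.3 tcp [0.495  0.0319 0.0796] yaw 19.3 tilt [ 0.021  0.004 -1.   ] shift [-3.5 38.5 -3.5] turn -2.4 F [ 0.2  0.2 -0.7] open 60.4 q [-0.11  0.17  1.87  0.01  1.08 -2.03]
[[301. 217.]
 [331. 254.]
 [241. 121.]
 [387. 115.]]
```

Emit:
carry_out:
  targets:
    - [[60,-2,15,-3.5,-2.4],[60,0,20,0,0],[60,0,0,0,0],[0,0,0,0,0],[0,0,0,0,0],[0,0,0,0,0],[0,0,0,0,0]]

```text
time_s: 5.18
ee_pos: [0.5022, 0.0294, 0.053]
ee_rot: [0.695, 0.146, -0.12, -0.694]
ft_force: [-2.2, 9.8, 2.7]
opening: 0.25
```

```bash
python3 -c "
from h import *
go((-.095,0,.041),S)"
```

```text
t 5.175 tcp [0.5022 0.0294 0.053 ] yaw 21.7 tilt [ 0.037  0.006 -0.999] shift [-8.9 11.7  1.6] turn -0.0 F [-2.2  9.8  2.7] open 23.5 q [-0.12  0.22  1.88  0.01  1.01 -2.08]
```

Emit:
carry_out:
  targets:
    - [[60,0,0,0,0],[60,-5,0,0,0],[60,-4,10,0,0],[60,0,5,0,0],[60,0,0,0,0]]

```text
time_s: 5.8
ee_pos: [0.4934, 0.0254, 0.0364]
ee_rot: [0.695, 0.146, -0.12, -0.694]
ft_force: [-0.7, 0.7, 0.2]
opening: 0.634
```

Run:
```python
from h import *
go((-.095,0,.041),S)
n="wrist";im=viewer.grab_frame(n)[...,::-1].copy()
for r in spotter.pinpoint(n,"lock_grip")[:2]:
        v,u=r["centre"];print(round(r["conf"],2),round(u),round(v),at_z(n,(u,v),.06).round(4))
for P in [(-.108,-.009,.075),(-.082,-.009,.075),(-.082,.009,.075),(-.108,.009,.075)]:
    cv2.circle(im,tuple(np.clip(proj(n,stand(*S,P))[0],-9,999).round().astype(int)),2,(0,0,255),-1)
cv2.imwrite("pics/w4.png",im)
```

```text
t 5.8 tcp [0.4934 0.0254 0.0364] yaw 21.7 tilt [ 0.037  0.005 -0.999] shift [ 1.3 -4.6  1.9] turn -0.0 F [-0.7  0.7  0.2] open 59.6 q [-0.13  0.23  1.91  0.01  0.97 -2.09]
0.79 326 259 [0.4918 0.0274 0.06  ]
```

View pics/w4.png

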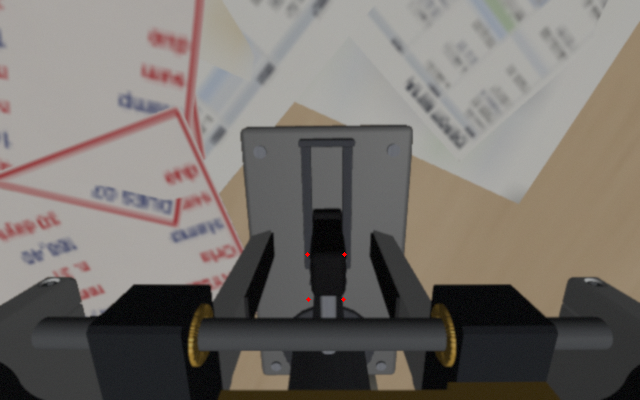

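Emit:
carry_out:
  targets:
    - [[60,0,-2,2,0],[0,0,0,0,0],[0,0,0,0,0],[0,0,0,0,0],[0,0,0,0,0],[0,0,0,0,0]]

```text
time_s: 6.65
ee_pos: [0.4932, 0.0289, 0.0396]
ee_rot: [-0.694, -0.146, 0.119, 0.695]
ft_force: [-0.0, 4.0, 1.0]
opening: 0.193
```

Emit:
carry_out:
  targets:
    - [[0,0,0,0,0],[0,-5,0,0,0],[0,-10,0,0,0],[0,-10,0,0,0]]

```text
time_s: 7.15
ee_pos: [0.4708, 0.0197, 0.0395]
ee_rot: [-0.694, -0.148, 0.118, 0.695]
ft_force: [2.2, 2.6, 2.9]
opening: 0.187
```

```bash
python3 -c "
from h import *
go((-.129,0,.041),S)"
```

```text
t 7.15 tcp [0.4708 0.0197 0.0395] yaw 21.7 tilt [ 0.042  0.009 -0.999] shift [-9.7 -1.9 -1.1] turn 0.0 F [2.2 2.6 2.9] open 17.5 q [-0.15  0.18  1.97  0.02  0.96 -2.11]
```

Gripped at 18 mm and sliding with ~2 N. On to the stop.

Emit:
carry_out:
  targets:
    - [[0,-6,0,0,0],[0,-4,0,0,0],[0,-3,0,0,0],[0,-3,0,0,0]]

```text
time_s: 7.65
ee_pos: [0.4621, 0.0161, 0.0398]
ee_rot: [-0.693, -0.154, 0.109, 0.696]
ft_force: [10.5, 6.7, -7.1]
opening: 0.192
```

```bash
python3 -c "
from h import *
go((-.129,0,.041),S)"
```

```text
t 7.65 tcp [0.4621 0.0161 0.0398] yaw 21.5 tilt [ 0.061  0.016 -0.998] shift [-0.3 -1.2 -1. ] turn -0.3 F [10.5  6.7 -7.1] open 18.1 q [-0.17  0.15  2.    0.03  0.94 -2.14]
```

Emit:
carry_out:
  targets:
    - [[60,0,0,0,0],[60,0,0,0,0],[60,0,0,0,0],[60,0,-40,0,0],[60,0,-45,0,0],[60,0,-45,0,0],[60,0,-45,0,0],[80,0,0,0,0]]

```text
time_s: 8.65
ee_pos: [0.4471, 0.0109, 0.2168]
ee_rot: [-0.694, -0.149, 0.113, 0.695]
ft_force: [-0.3, -0.4, -0.7]
opening: 0.713
```

Run:
```python
from h import *
go((0,0,.2),S)
n="wrist";im=viewer.grab_frame(n)[...,::-1].copy()
for q,z in dict(lock_grip=.06,camera_grip=.14,camera_pod=.118,stand=0).items():
    for r in spotter.pinpoint(n,q)[:1]:
        v,u=r["centre"];print(q,round(r["conf"],2),round(u),round(v),at_z(n,(u,v),z).round(4))
print(stand(*S,[(-.129,0,.06),(0,0,.14),(.075,0,.118)]).round(4))
for P in [(-.142,-.009,.075),(-.142,.009,.075),(.018,.018,.166),(-.018,.018,.166),(-.018,-.018,.166),(.018,-.018,.166)]:
    cv2.circle(im,tuple(np.clip(proj(n,stand(*S,P))[0],-9,999).round().astype(int)),2,(0,0,255),-1)
cv2.imwrite("pics/w5.png",im)
```

```text
t 8.65 tcp [0.4471 0.0109 0.2168] yaw 21.4 tilt [ 0.051  0.011 -0.999] shift [143.5  24.1  -0.6] turn -0.3 F [-0.3 -0.4 -0.7] open 67.0 q [-0.18 -0.12  1.86  0.02  1.36 -2.13]
lock_grip 0.88 321 190 [0.4555 0.0145 0.06  ]
camera_grip 0.73 322 338 [0.5727 0.0619 0.14  ]
camera_pod 0.87 326 376 [0.6369 0.093  0.118 ]
stand 0.91 325 266 [0.5714 0.0662 0.    ]
[[0.4622 0.0151 0.06  ]
 [0.582  0.0628 0.14  ]
 [0.6517 0.0905 0.118 ]]
```

View pics/w5.png

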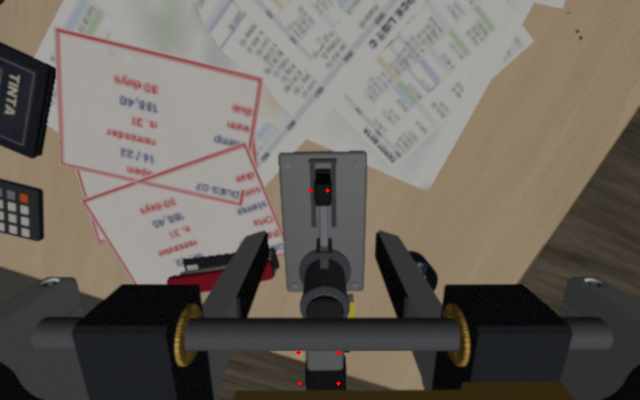

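Emit:
carry_out:
  targets:
    - [[80,35,0,0,-0.8],[80,40,0,0,0],[80,40,0,0,0],[80,25,0,0,0],[80,0,0,0,0]]

```text
time_s: 9.52
ee_pos: [0.5707, 0.0656, 0.205]
ee_rot: [-0.691, -0.143, 0.128, 0.697]
ft_force: [-0.2, -0.5, -0.1]
opening: 0.853
```

```bash
sed -i 's/^S=.*/S=[.581,.064,.3875]/' h.py
python3 - <<'E'
from h import *
go((0,0,.121),S)
n="side";im=viewer.grab_frame(n)[...,::-1].copy()
for q in("camera_grip","lock_grip"): print(q,[(round(r["conf"],2),np.round(r["centre"])) for r in spotter.pinpoint(n,q)[:1]])
a=cv2.resize(im[120:320,220:420],(400,400),interpolation=cv2.INTER_CUBIC)
im=viewer.grab_frame("top")[...,::-1];b=cv2.resize(im[120:320,220:420],(400,400),interpolation=cv2.INTER_CUBIC)
cv2.imwrite("pics/s6.png",np.hstack([a,b]))
E
```

```text
t 9.525 tcp [0.5707 0.0656 0.205 ] yaw 22.1 tilt [ 0.02   0.014 -1.   ] shift [ 6.9 84.2 -5.8] turn -0.1 F [-0.2 -0.5 -0.1] open 80.2 q [-0.04  0.19  1.56  0.01  1.37 -2.  ]
camera_grip [(0.59, array([209., 321.]))]
lock_grip [(0.81, array([198., 370.]))]
```

View pics/s6.png

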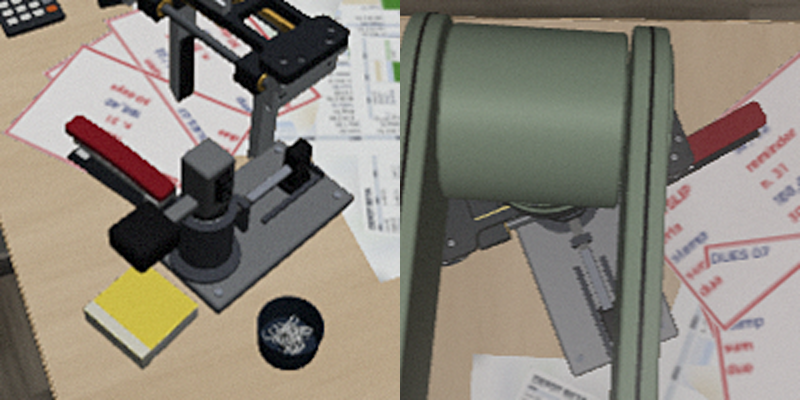

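Emit:
carry_out:
  targets:
    - [[80,7,0,-6,0],[80,0,0,0,0],[80,0,15,0,0]]

```text
time_s: 10.1
ee_pos: [0.5793, 0.0609, 0.1933]
ee_rot: [-0.691, -0.144, 0.125, 0.697]
ft_force: [-0.0, -0.0, -0.1]
opening: 0.852
```

Run:
```python
from h import *
go((0,0,.121),S)
for n in("side","wrist"):
    im=viewer.grab_frame(n)[...,::-1].copy()
    s=state();T=R.from_quat(s["ee_rot"]).as_matrix()
    for P in [s["ee_pos"],s["ee_pos"]+T[:,2]*.04,s["ee_pos"]-T[:,2]*.04]:
        cv2.circle(im,tuple(proj(n,P)[0].round().astype(int)),1,(0,255,0),-1)
    for P in [(.018,.018,.166),(-.018,.018,.166),(-.018,-.018,.166),(.018,-.018,.166)]:
        cv2.circle(im,tuple(proj(n,stand(*S,P))[0].round().astype(int)),1,(0,0,255),-1)
    cv2.imwrite(f"pics/{n}7.png",im)
a=cv2.resize(cv2.imread("pics/side7.png")[120:270,250:400],(400,400),interpolation=cv2.INTER_CUBIC)
b=cv2.resize(cv2.imread("pics/wrist7.png")[200:400,220:420],(400,400))
cv2.imwrite("pics/c7.png",np.hstack([a,b]))
```

```text
t 10.1 tcp [0.5793 0.0609 0.1933] yaw 22.0 tilt [ 0.026  0.013 -1.   ] shift [ 0.6 72.3  2.1] turn -0.2 F [-0.  -0.  -0.1] open 80.1 q [-0.05  0.21  1.56  0.01  1.34 -2.01]
```

View pics/c7.png

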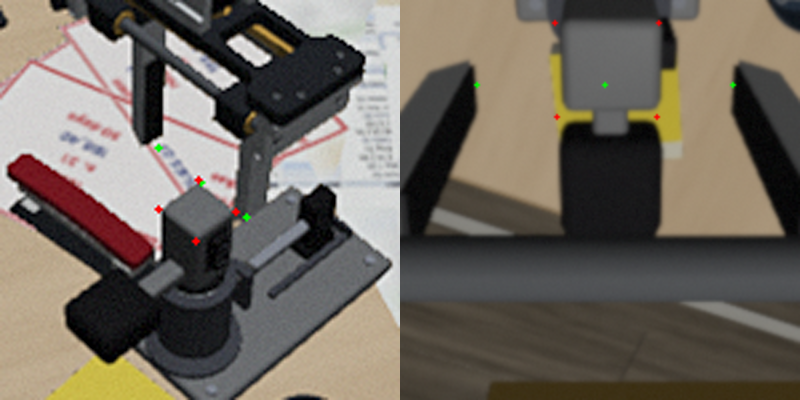

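Emit:
carry_out:
  targets:
    - [[80,-2,5,3.5,0],[80,0,25,0,0],[80,0,25,0,0],[80,0,14,0,0],[80,0,0,0,0]]

```text
time_s: 10.82
ee_pos: [0.5731, 0.0656, 0.1176]
ee_rot: [-0.69, -0.142, 0.128, 0.698]
ft_force: [-0.2, -0.4, 0.7]
opening: 0.853
```

Run:
```python
from h import *
go((-.002,.0015,.121),S)
n="wrist";im=viewer.grab_frame(n)[...,::-1].copy()
s=state();T=R.from_quat(s["ee_rot"]).as_matrix();g=s["ee_pos"]-T[:,1]*.019
for P in [g,g+T[:,2]*.04,g-T[:,2]*.04]: cv2.circle(im,tuple(proj(n,P)[0].round().astype(int)),2,(0,255,0),-1)
cv2.imwrite("pics/w8.png",im[100:400,120:520])
```

```text
t 10.825 tcp [0.5731 0.0656 0.1176] yaw 22.0 tilt [ 0.016  0.014 -1.   ] shift [ 4.8 -3.3 -2.9] turn -0.2 F [-0.2 -0.4  0.7] open 80.2 q [-0.04  0.28  1.64  0.02  1.2  -2.  ]
```

View pics/w8.png

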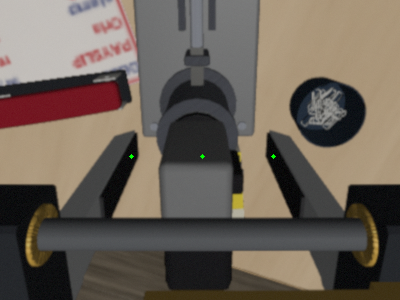

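Emit:
carry_out:
  targets:
    - [[80,7,-2,-2,0],[80,0,0,0,0],[0,0,0,0,0],[0,0,0,0,0],[0,0,0,0,0],[0,0,0,0,0],[0,0,0,0,0]]

```text
time_s: 11.75
ee_pos: [0.584, 0.0667, 0.1245]
ee_rot: [-0.691, -0.145, 0.126, 0.697]
ft_force: [-0.8, 2.4, 0.3]
opening: 0.381
```

Run:
```python
from h import *
go((-.002,.0015,.121),S)
```

```text
t 11.75 tcp [0.584  0.0667 0.1245] yaw 22.0 tilt [ 0.024  0.014 -1.   ] shift [-5.9  3.3  0.1] turn -0.2 F [-0.8  2.4  0.3] open 35.8 q [-0.04  0.29  1.61  0.02  1.21 -2.  ]
```

Emit:
carry_out:
  targets:
    - [[0,0,0,0,0],[0,0,0,0,0],[0,0,-5,0,0],[0,0,-8,0,0],[0,0,-8,0,0],[0,0,-8,0,0]]

```text
time_s: 12.5
ee_pos: [0.5837, 0.0665, 0.1531]
ee_rot: [-0.691, -0.145, 0.125, 0.697]
ft_force: [3.7, 1.7, -5.0]
opening: 0.382
```

Run:
```python
from h import *
go((-.002,.0015,.121),S)
```

```text
t 12.5 tcp [0.5837 0.0665 0.1531] yaw 22.0 tilt [ 0.025  0.015 -1.   ] shift [-6.4 32.   0. ] turn -0.2 F [ 3.7  1.7 -5. ] open 35.9 q [-0.04  0.26  1.59  0.02  1.27 -2.  ]
```

Emit:
carry_out:
  targets:
    - [[0,0.4,-8,0,0],[0,0.4,-8,0,0],[0,0.4,-8,0,0],[0,0.4,-8,0,0],[0,0.4,-8,0,0]]

```text
time_s: 13.12
ee_pos: [0.5837, 0.0666, 0.1948]
ee_rot: [-0.691, -0.144, 0.126, 0.697]
ft_force: [2.7, 0.8, -7.3]
opening: 0.383
```

Run:
```python
from h import *
go((-.002,.0015,.234),S)
```

```text
t 13.125 tcp [0.5837 0.0666 0.1948] yaw 22.0 tilt [ 0.023  0.014 -1.   ] shift [ -4.4 -39.4   0.3] turn -0.2 F [ 2.7  0.8 -7.3] open 36.0 q [-0.04  0.22  1.54  0.02  1.35 -2.  ]
```

Past the first stop (rise ~70 mm, load up to 7 N). About 40 mm remain.

Emit:
carry_out:
  targets:
    - [[0,0.4,-8,0,0],[0,0.4,-8,0,0],[0,0.4,-8,0,0],[0,0.4,-8,0,0],[0,0,-4,0,0],[0,0,-3,0,0]]

```text
time_s: 13.88
ee_pos: [0.5836, 0.0665, 0.2352]
ee_rot: [-0.691, -0.144, 0.127, 0.697]
ft_force: [4.6, 1.4, -17.1]
opening: 0.38
```

Run:
```python
from h import *
go((-.002,.0015,.234),S)
```

```text
t 13.875 tcp [0.5836 0.0665 0.2352] yaw 22.1 tilt [ 0.021  0.014 -1.   ] shift [-5.4  1.1  0.1] turn -0.2 F [  4.6   1.4 -17.1] open 35.7 q [-0.04  0.19  1.49  0.01  1.43 -2.  ]
```

Run:
```python
from h import *
for i in range(8): im=viewer.grab_frame("side")
go((-.002,.0015,.234),S)
for q in("camera_grip","lock_grip","pad","stapler","tub"): print(q,[(round(r["conf"],2),np.round(r["centre"])) for r in spotter.pinpoint("side",q)[:1]])
print(proj("side",stand(*S,[(0,0,.25),(-.129,0,.06)])).round())
go((-.002,.0015,.234),S)
cv2.imwrite("pics/f.png",cv2.resize(im[80:320,200:440,::-1],(600,600)))
```

```text
t 14.275 tcp [0.5836 0.0665 0.2349] yaw 22.0 tilt [ 0.021  0.014 -1.   ] shift [-5.4  0.8  0.2] turn -0.2 F [  4.    0.9 -10.4] open 36.3 q [-0.04  0.2   1.49  0.01  1.43 -2.  ]
camera_grip [(0.73, array([165., 325.]))]
lock_grip [(0.66, array([208., 280.]))]
pad [(0.89, array([278., 288.]))]
stapler [(0.63, array([208., 281.]))]
tub [(0.66, array([292., 360.]))]
[[324. 165.]
 [368. 199.]]
t 14.525 tcp [0.5836 0.0665 0.235 ] yaw 22.0 tilt [ 0.021  0.014 -1.   ] shift [-5.4  0.8  0.2] turn -0.2 F [  4.4   1.  -12. ] open 35.9 q [-0.04  0.2   1.49  0.01  1.43 -2.  ]
```

View pics/f.png

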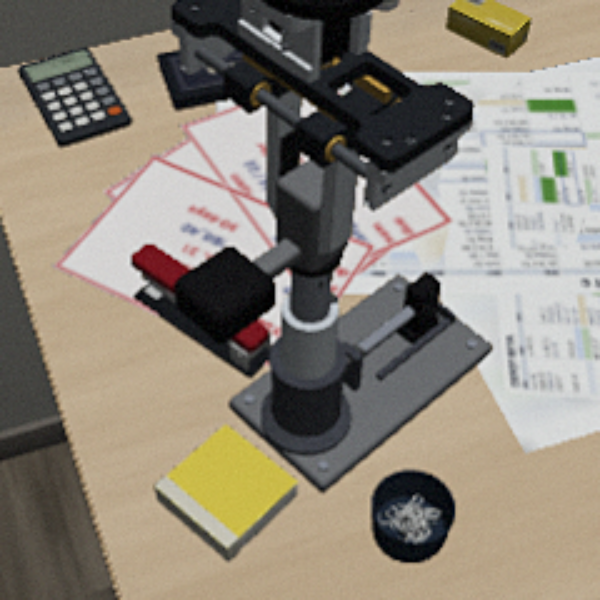

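```bash
python3 -c "
from cell import manip
print(manip.hand_in())"
```

```text
the job is handed in; nothing more can be done
None
```

I slid the transport lock to its open end, squeezed the release button in with the camera still down, and drew the mast up to its second stop. I handed the job in at 14.5 s while still holding it there; no verdict came back.

**Lock:** The grip travelled about 34 mm, then resisted with about 12 N, so it is at its end stop. The last picture shows it still there, but the side-view network's last lock fix was wrong: it landed on the stapler. I relied on the picture and the felt stop instead.

**Button:** The fingers read about 36 mm across the grip block, which means the button is flush. It stayed that way until hand-in.

**Mast:** The camera rose 110.7 mm, against 110 mm nominal. At hand-in the pull was steady at 10–12 N, above the 6–7 N needed to move it, so it is held against the second stop. The tool did not move over the last 0.65 s.

**Bystanders:** The pad, stapler and tub were found within 2 pixels of their first positions, and in the last picture they stand where they started.

**What went less well:**
- My first grasp on the lock sat too high and off-centre. I opened the fingers, corrected the position and grasped it again before sliding.
- The fixed cameras put the stand's angle at 20.2°, but the wrist camera and the lock's slide direction gave about 22°. I used 22.2°.

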